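# Put the microscope eyepieces back in order of height and shut their case

## Robot

A 6-joint arm with a two-finger parallel gripper is mounted at the origin on the work surface. World frame = base frame: x ahead of the robot, y to its left, z up, the work surface at z = 0. Lengths are in m, angles in rad, forces in N, time in s.
With the tool pointing down it reaches from about 0.35 to 0.975 m from the base axis. Payload 4.9 kg.
Tool frame: the origin (TCP) lies between the finger pads; the fingertips stand 25 mm ahead of it and the grasp point (between the pads) lies 6 mm ahead of it; z points along the fingers, y is the line along which they close (so a half turn about z gives the same grasp; the last joint's range is limited). The gripper opens to 85 mm and grips with 20 to 120 N. Pads are 22 mm wide; open, the fingers measure 114 mm over their backs; the gripper's body (76 mm by 85 mm) begins 54 mm behind the grasp point. The pads swing forward as they close: fully open they stand 13 mm farther back than shut.
Start: joints at [1.019, 0.053, 1.613, -0, 1.476, -0.119], TCP at [0.262, 0.567, 0.256] pointing down, gripper open.
Joint ranges: [-3.01, 3.01], [-1.01, 2.22], [0.06, 2.58], [-1.02, 4.17], [0.09, 2.62], [-3.14, 3.14]. Speed limits (rad/s): [2.57, 2.57, 3.14, 3.14, 3.14, 3.14].

## Interface

Orientations are given as a unit quaternion [w, x, y, z].
In Python, from plant import manip gives the robot as it stands.
- The arm moves only by the shell command python3 -m inch 'ROWS'. ROWS is JSON, a list of rows, each a list of 3 entries, a list of its own where there are three numbers: the shift along the tool's x, y, z in m, then the turn, a rotation vector about the tool's x, y, z in rad, then the opening, from 0 (shut) to 1 (fully open). A call has 1 to 8 rows; each row shifts and turns the commanded pose from where the row before left it, along the tool's axes as they then stand; what a row does not reach is not made up. A row lasts 1/10 s, in which the tool goes at most 50 mm and 8.59 degrees, less where a joint would pass 70% of its speed; a pose out of reach is approached as far as the arm can. A call with a gripper value outside its range is refused whole. The fingers move at their own pace and stop on an object; the grip force is fixed at half the most. Time passes only in rows, so rows that do not move let the fingers close. It gives the time, the measured TCP pose, the force, the opening and the grip force at its end, in the units of the state.
- manip.state(): the state, without advancing time (a new reading comes with each control period).
- manip.grab_frame(name): name is "scene" or "side" or "wrist"; returns (picture, depth): 420x560x3 uint8, red, green, blue; 420x560 float32, m along the optical axis (not along the pixel's ray), 0 where there is no reading.
- manip.camera_params(name): a dict with "camera_matrix" (3x3 intrinsics, pixels), "k1" (the pictures are not rectified: a ray, as slopes to the right and down, at radius r is drawn at 1 + k1 r^2 times it, then the intrinsics apply), "rvec" (rotation vector, rad) and "tvec" (3), from world to camera coordinates, as OpenCV has them. Camera axes: x right, y down, z forward; pixel columns grow to the right and rows downward; lengths in m; the calibration is good to about 2 mm. A picture is of the moment at which its call begins: read the wrist's pose just before it. camera_params takes no time and is no camera call; for the wrist camera it gives the pose at the moment of the call.
- manip.job_done(): hands the job in; it is judged then, once.
Trained networks look in the newest picture that a camera, given by its name, has taken for a name from the list of things; names that differ only in an ending like _2 or _b are one class to them, and where a whole thing is asked for, a point or a joint stands for the part that bears it (a point fixed in the world has none). Each returns a list of dicts, best first, with "score" (0 to 1); they miss things now and then, are a little off and sometimes report something else, mostly with a low value. They report only what shows in the picture. A call takes as long as a camera call. They do not tell look-alikes from the thing itself.
- manip.look_for(camera, label): "point" ([x, y, z] in m, in world coordinates, good to about 4 mm: the middle of the surface that is visible of it).
The state is a dict: "time": time; "joint_pos": joint angles; "joint_vel": joint speeds; "joint_efforts": joint torques, N m; "tool_pos": TCP position; "tool_rot": TCP orientation; "contact_force": force on the tool from outside, world axes, zero at the start; "ft_torque": the same for the moment, N m; "gripper_width": opening from 0.0 (shut) to 1.0 (fully open); "grasp_force": force on a finger pad.
Only numpy, scipy, OpenCV 4.12 (cv2) and the standard library are available. Lean on these libraries where they do the work, as an engineer would, in place of code of your own. Each camera call takes 0.05 s, during which the arm holds its last target. There are 200 camera calls.

## Task

Put the four loose eyepieces back into the four empty wells of the open accessory case, each standing upright on its barrel in its own well, so that the whole row steps down in height from the tall camera tube at one end to the flat lens ring at the other. Do not let an eyepiece fall over, leave the camera tube and the ring in their wells and the little amber vial where it stands, and when all four are in, close the lid fully.

Things in the scene. Friction and masses are not known exactly. Their poses are not given: they have to be found in the camera images.
- eye60_mid (a point): centre (half-way up, 30 mm above its foot) of the tallest of the four loose microscope eyepieces: 60 mm high, a bright steel barrel 30 mm across for the lowest 24 mm, above it a ribbed black head 36 mm across with a green-tinted eye lens 24 mm wide in its flat top (the shorter the eyepiece, the smaller the lens). It stands upright, barrel down, on the bench; its z axis points up. About 120 g, loose.
- eye50_mid (a point): centre (half-way up, 25 mm above its foot) of the second tallest of the four loose microscope eyepieces: 50 mm high, a bright steel barrel 30 mm across for the lowest 24 mm, above it a ribbed black head 36 mm across with a green-tinted eye lens 19 mm wide in its flat top (the shorter the eyepiece, the smaller the lens). It stands upright, barrel down, on the bench; its z axis points up. About 105 g, loose.
- eye40_mid (a point): centre (half-way up, 20 mm above its foot) of the second shortest of the four loose microscope eyepieces: 40 mm high, a bright steel barrel 30 mm across for the lowest 20 mm, above it a ribbed black head 36 mm across with a green-tinted eye lens 14 mm wide in its flat top (the shorter the eyepiece, the smaller the lens). It stands upright, barrel down, on the bench; its z axis points up. About 90 g, loose.
- eye30_mid (a point): centre (half-way up, 15 mm above its foot) of the shortest of the four loose microscope eyepieces: 30 mm high, a bright steel barrel 30 mm across for the lowest 15 mm, above it a ribbed black head 36 mm across with a green-tinted eye lens 9 mm wide in its flat top (the shorter the eyepiece, the smaller the lens). It stands upright, barrel down, on the bench; its z axis points up. About 75 g, loose.
- case: black accessory case, fixed to the bench; origin at the centre of its underside, x from its front to the hinge side, y along the row, z up. Tray 110 (x) by 352 mm (y), 22 mm high, with grey foam: six round wells 46 mm across, 14 mm deep (floor at z = 8 mm), in a row at x = 0, y = -135, -81, -27, 27, 81, 135 mm. Tube and ring fill the end wells; the middle four are empty.
- tube_mid (a point): centre (35 mm above its foot) of the camera tube: a white and steel cylinder 70 mm high and 36 mm across that already stands in one END well of the case, at either end; 140 g, loose
- ring_mid (a point): centre (10 mm above its foot) of the lens ring: a flat black ring with a clear lens, 20 mm high and 40 mm across, that already lies in the other END well of the case; 90 g, loose
- lid (a joint): angle of the case's lid: 0 shut, about 1.8 at the start, stop at 1.9. A black shell 110 by 352 mm, 62 mm deep, 260 g, its hinge along the case's y at case x = 55, z = 23 mm; shut, its flat outer top lies at case z = 85 mm. Open, it leans back 130 mm high and stays so. Pushing it from behind towards the wells takes under 3 N; below about 0.8 rad it sinks shut by itself.
- lid_face (a point): point on the lid's flat outer top, midway along it, 85 mm from the hinge line and 62 mm off it. With the lid open this face looks away from the wells, to the case's +x; its z axis points out of the face
- vial_mid (a point): centre (20 mm above its foot) of a small amber sample vial with a white cap, 22 mm across and 40 mm high, standing among the eyepieces; light and easily knocked over; it is to be left alone
Not all that is in view belongs to the job. Leave any red or yellow look-alike of the part that bears tube_mid alone.

How it is judged:
By the outcome, as a careful person would: the job done as asked, in the order asked, and still so for the second after the job is handed in, with the robot touching nothing.
It also fails if it takes over 125 s, if anything falls off the work surface, if the arm or the gripper's body presses on something with over 40 N, if the wrist force passes 120 N, or if a joint passes its speed limit or range.

## Working session

There is one attempt and no reset: what is moved stays moved. The work goes in short steps, Python scripts to look and compute and a shell command to move; the robot and the scene stay as the last step left them, time stands still between calls to the robot, and variables do not carry over. Pictures are saved under pics/ and viewed, at most 14 in all, crops included, and the job is handed in when it is done.

```bash
mkdir -p pics; ls; cat > h.py <<'E'
import numpy as np, cv2
from plant import manip
def cloud(name,d):
    p=manip.camera_params(name);K=np.array(p["camera_matrix"]);k1=float(p["k1"])
    R=cv2.Rodrigues(np.array(p["rvec"],float))[0];t=np.array(p["tvec"],float).ravel()
    v,u=np.mgrid[0:d.shape[0],0:d.shape[1]].astype(float)
    n=cv2.undistortPoints(np.stack([u.ravel(),v.ravel()],1)[:,None],K,np.array([k1,0,0,0.]))[:,0]
    z=d.ravel();c=np.stack([n[:,0]*z,n[:,1]*z,z],1)
    w=(c-t)@R
    w[z<=0]=np.nan
    return w.reshape(d.shape+(3,))
def save(n,im): cv2.imwrite("pics/"+n,im[:,:,::-1])
E
python3 - <<'E'
from h import *
for c in("scene","side"):
    im,d=manip.grab_frame(c);save(c+"0.png",im);np.savez(c+"0.npz",im=im,w=cloud(c,d))
    for l in("eye60_mid","eye50_mid","eye40_mid","eye30_mid","tube_mid","ring_mid","vial_mid","case","lid_face"):
        print(c,l,[(np.round(r["point"],3).tolist(),round(r["score"],2)) for r in manip.look_for(c,l)[:4]])
s=manip.state();print(s["tool_pos"],s["tool_rot"],s["time"])
E
```

```text
pics
scene eye60_mid [([0.602, -0.179, 0.049], 0.67)]
scene eye50_mid [([0.456, -0.158, 0.049], 0.64)]
scene eye40_mid [([0.419, -0.281, 0.036], 0.62)]
scene eye30_mid [([0.608, -0.314, 0.035], 0.59), ([0.61, 0.251, 0.116], 0.5)]
scene tube_mid [([0.443, 0.306, 0.069], 0.87), ([0.332, 0.405, 0.059], 0.7), ([0.31, 0.326, 0.061], 0.64)]
scene ring_mid [([0.576, 0.074, 0.028], 0.47)]
scene vial_mid []
scene case [([0.548, 0.218, 0.021], 0.97), ([0.604, -0.177, 0.049], 0.57)]
scene lid_face [([0.599, 0.249, 0.117], 0.84)]
side eye60_mid [([0.597, -0.205, 0.053], 0.9)]
side eye50_mid [([0.45, -0.177, 0.05], 0.57)]
side eye40_mid [([0.415, -0.298, 0.043], 0.64)]
side eye30_mid [([0.604, -0.33, 0.029], 0.78)]
side tube_mid [([0.3, 0.314, 0.046], 0.74), ([0.439, 0.285, 0.051], 0.72), ([0.32, 0.386, 0.048], 0.48)]
side ring_mid [([0.57, 0.063, 0.031], 0.74), ([0.602, 0.226, 0.051], 0.52)]
side vial_mid [([0.522, -0.248, 0.029], 0.68)]
side case [([0.565, 0.195, 0.019], 0.66)]
side lid_face [([0.604, 0.227, 0.051], 0.59)]
[0.26211802 0.56736569 0.25633272] [-8.49184433e-07  2.14700638e-01  9.76679904e-01  2.55221184e-05] 1.0
```

View pics/scene0.png

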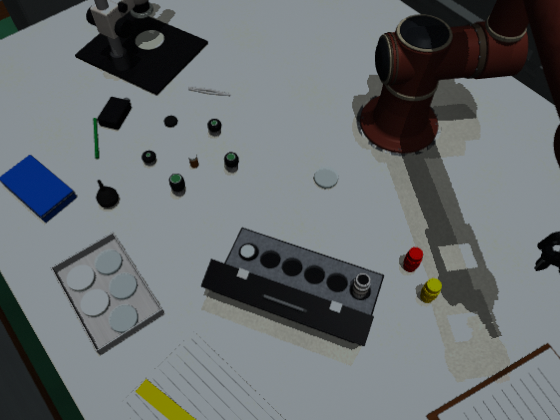

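View pics/side0.png

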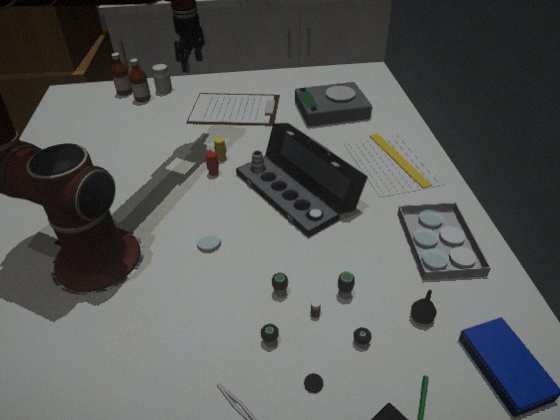

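Scene picture: the eyepieces are at (177,182), (231,160), (214,126) and (149,157), with the vial at (194,160). The flat black cap at (171,121) and the pan at (107,197) are not eyepieces. The tube is in the case at (361,285) and the ring at (248,251). The red (413,258) and yellow (431,290) tubes are look-alikes to leave alone. Next I'll measure from the depth images and check a close crop.

```bash
python3 - <<'E'
from h import *
S={c:np.load(c+"0.npz") for c in("scene","side")}
g={"A(.60,-.19)":(.602,-.185),"B(.456,-.16)":(.456,-.162),"C(.419,-.285)":(.419,-.286),"D(.608,-.318)":(.608,-.32),"vial":(.525,-.245),"tube":(.443,.306),"ring":(.576,.074),"cap":None}
for n,q in g.items():
    if q is None: continue
    for c in S:
        w=S[c]["w"];m=(np.hypot(w[...,0]-q[0],w[...,1]-q[1])<.035)&(w[...,2]>(.012 if n not in("tube","ring") else .026))
        P=w[m];zt=np.percentile(P[:,2],95);T=P[P[:,2]>zt-.005]
        (cx,cy),r=cv2.minEnclosingCircle(T[:,:2].astype(np.float32))
        print(n,c,len(P),"ztop",zt.round(4),"topc",np.round([cx,cy,r],4),"med",np.median(T[:,:2],0).round(4))
# case foam
for c in S:
    w=S[c]["w"];m=(abs(w[...,0]-.51)<.2)&(abs(w[...,1]-.19)<.2)&(abs(w[...,2]-.022)<.006)
    mm=m.astype(np.uint8);k,lab,st,_=cv2.connectedComponentsWithStats(mm);i=1+np.argmax(st[1:,4]);P=w[lab==i]
    b=cv2.minAreaRect(P[:,:2].astype(np.float32));print(c,"foam",b,np.median(P[:,2]))
im=S["scene"]["im"];a=cv2.resize(im[105:205,125:255],None,fx=5,fy=5,interpolation=cv2.INTER_CUBIC)
save("crop1.png",a)
E
```

```text
A(.60,-.19) scene 262 ztop 0.0627 topc [ 0.6029 -0.1874  0.0178] med [ 0.6024 -0.1866]
A(.60,-.19) side 333 ztop 0.0629 topc [ 0.5993 -0.1917  0.0179] med [ 0.5997 -0.1922]
B(.456,-.16) scene 211 ztop 0.0528 topc [ 0.4542 -0.1629  0.0173] med [ 0.4548 -0.1625]
B(.456,-.16) side 272 ztop 0.0529 topc [ 0.4528 -0.1659  0.018 ] med [ 0.4515 -0.1668]
C(.419,-.285) scene 166 ztop 0.0433 topc [ 0.4167 -0.2907  0.0173] med [ 0.4177 -0.2892]
C(.419,-.285) side 282 ztop 0.0428 topc [ 0.414  -0.2948  0.0177] med [ 0.4144 -0.2952]
D(.608,-.318) scene 153 ztop 0.0322 topc [ 0.6097 -0.3178  0.0174] med [ 0.6112 -0.317 ]
D(.608,-.318) side 237 ztop 0.0318 topc [ 0.6057 -0.3209  0.018 ] med [ 0.6066 -0.3229]
vial scene 93 ztop 0.0428 topc [ 0.525  -0.2341  0.0109] med [ 0.523  -0.2339]
vial side 135 ztop 0.0426 topc [ 0.5231 -0.2371  0.0113] med [ 0.5228 -0.2382]
tube scene 348 ztop 0.081 topc [0.4373 0.301  0.0165] med [0.4379 0.3002]
tube side 209 ztop 0.079 topc [0.4391 0.2981 0.0173] med [0.439  0.2975]
ring scene 173 ztop 0.0322 topc [0.5841 0.0776 0.0302] med [0.5778 0.07  ]
ring side 97 ztop 0.0305 topc [0.5749 0.073  0.0285] med [0.5746 0.0636]
scene foam ((0.5004841089248657, 0.18075120449066162), (0.10840188711881638, 0.3533792495727539), 30.183391571044922) 0.022621649382385926
side foam ((0.5316992998123169, 0.1986200213432312), (0.17940665781497955, 0.35827022790908813), 29.88715171813965) 0.021248664798977336
```

View pics/crop1.png

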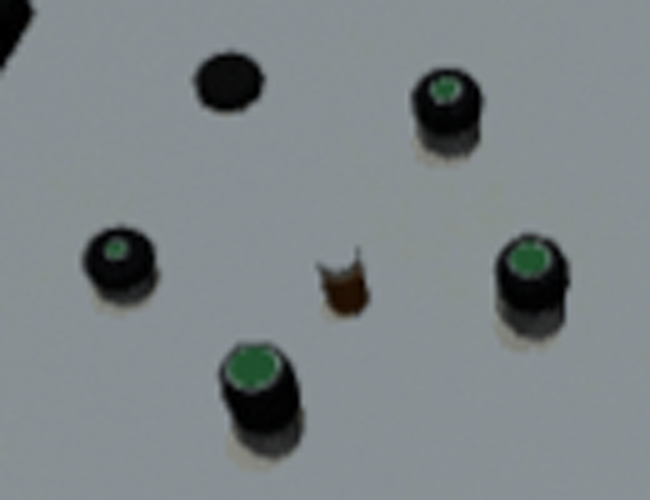

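Crop: green lens sizes confirm the order. The largest lens (252,367) is eye60, then (530,257) eye50, (445,88) eye40 and (115,247) eye30. The flat disc at (229,82) is a cap and the vial is at (345,290). The tube is at the case's +y end, so the wells from +81 to -81 take 60, 50, 40 and 30.

The grasp yaw will be tool y along case x (30.2°), so I turn +35° about tool z and head for eye60.

```bash
cat >> h.py <<'E'
C=np.array([.5005,.181]); a=np.radians(30.18); EX=np.array([np.cos(a),np.sin(a)]); EY=np.array([-np.sin(a),np.cos(a)])
from scipy.spatial.transform import Rotation as Ro
def tool():
    s=manip.state();q=s["tool_rot"];return s,np.array(s["tool_pos"]),Ro.from_quat([q[1],q[2],q[3],q[0]]).as_matrix()
def go(x,y,z):
    s,p,R=tool();print("t",round(s["time"],2),"p",p.round(4),"yaw_y",np.degrees(np.arctan2(R[1,1],R[0,1])).round(2),"tilt",R[:2,2].round(4),"delta tool",(R.T@(np.array([x,y,z])-p)).round(4),"w",round(s["gripper_width"],3))
E
python3 -m inch '[[[0,0,0],[0,0,0.122],0.65],[[0,0,0],[0,0,0.122],0.65],[[0,0,0],[0,0,0.122],0.65],[[0,0,0],[0,0,0.122],0.65],[[0,0,0],[0,0,0.123],0.65],[[-0.04,0,0],[0,0,0],0.65],[[-0.045,0,0],[0,0,0],0.65],[[-0.045,0,0],[0,0,0],0.65]]'
python3 -c "
from h import *
go(.601,-.1895,.22)"
```

```text
time: 1.8
tool_pos: [0.3278, 0.454, 0.2563]
tool_rot: [0.0, 0.498, 0.867, 0.0]
contact_force: [1.2, -0.8, 1.0]
gripper_width: 0.65
grasp_force: 0.0
t 1.8 p [0.3278 0.454  0.2563] yaw_y 30.28 tilt [0.0002 0.    ] delta tool [-0.6934 -0.0885  0.0364] w 0.65
```

```bash

python3 -m inch '[[[-0.044,-0.006,0],[0,0,0],0.65],[[-0.044,-0.006,0],[0,0,0],0.65],[[-0.044,-0.006,0],[0,0,0],0.65],[[-0.044,-0.006,0],[0,0,0],0.65],[[-0.044,-0.006,0],[0,0,0],0.65],[[-0.044,-0.006,0],[0,0,0],0.65],[[-0.044,-0.006,0],[0,0,0],0.65],[[-0.044,-0.006,0],[0,0,0],0.65]]' >/dev/null
python3 -m inch '[[[-0.044,-0.006,0.005],[0,0,0],0.65],[[-0.044,-0.006,0.005],[0,0,0],0.65],[[-0.044,-0.006,0.005],[0,0,0],0.65],[[-0.044,-0.006,0.005],[0,0,0],0.65],[[-0.044,-0.006,0.005],[0,0,0],0.65],[[-0.044,-0.006,0.005],[0,0,0],0.65],[[-0.033,-0.004,0.005],[0,0,0],0.65],[[0,0,0],[0,0,0],0.65]]'
cat >> h.py <<'E'
def topc(q,h,name="wrist",rad=.03,png=None):
    "lens/head top of an object h above table near q, from a camera"
    im,d=manip.grab_frame(name);w=cloud(name,d)
    if png: save(png,im)
    m=(np.hypot(w[...,0]-q[0],w[...,1]-q[1])<rad)&(abs(w[...,2]-h)<.005)
    T=w[m]
    if len(T)<20: print("few",len(T));return
    (cx,cy),r=cv2.minEnclosingCircle(T[:,:2].astype(np.float32))
    print(len(T),"c",np.round([cx,cy,r],4),"mean",T.mean(0).round(4));return cx,cy
E
python3 -c "
from h import *
topc((.601,-.1895),.061,png='w1.png')
go(.601,-.1895,.064)"
```

```text
time: 3.4
tool_pos: [0.5783, -0.1537, 0.2202]
tool_rot: [-0.0, 0.5, 0.866, -0.0]
contact_force: [0.4, 0.2, 0.1]
gripper_width: 0.65
grasp_force: 0.0
1015 c [ 0.601  -0.1874  0.0175] mean [ 0.6005 -0.1868  0.059 ]
t 3.45 p [ 0.5778 -0.1517  0.2206] yaw_y 30.04 tilt [-0.0014  0.0007] delta tool [-0.0445  0.0013  0.1565] w 0.656
```

View pics/w1.png

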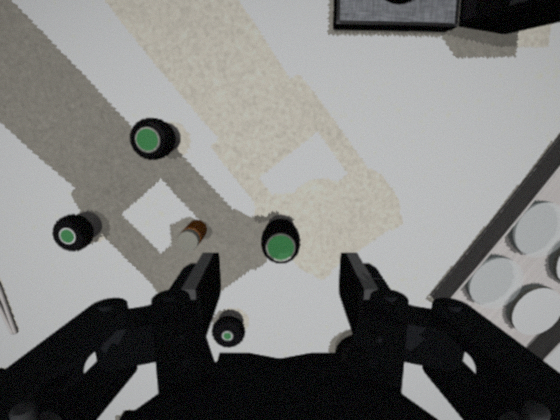

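Wrist view: eye60 is at (281,240), centred between the fingers. The others are eye50 (152,138), eye40 (68,233) and eye30 (228,330), with the vial at (190,235). I'll shift and descend.

```bash

python3 -m inch '[[[-0.022,0.001,0],[0,0,0],0.65],[[-0.0215,0.001,0.01],[0,0,0],0.65],[[0,0,0.035],[0,0,0],0.65],[[0,0,0.035],[0,0,0],0.65],[[0,0,0.02],[0,0,0],0.65],[[0,0,0],[0,0,0],0.65]]'
python3 -c "
from h import *
go(.601,-.188,.064)
for q,h in (((.453,-.164),.05),((.416,-.292),.04),((.6077,-.319),.03)): topc(q,h)"
```

```text
time: 4.05
tool_pos: [0.5988, -0.1844, 0.1172]
tool_rot: [-0.004, 0.498, 0.867, -0.0]
contact_force: [0.4, 0.5, -0.3]
gripper_width: 0.648
grasp_force: 0.0
t 4.05 p [ 0.5988 -0.1844  0.1172] yaw_y 30.27 tilt [-0.0071  0.0035] delta tool [-0.0046  0.0003  0.0532] w 0.648
3213 c [ 0.4551 -0.1648  0.0186] mean [ 0.4564 -0.1645  0.0501]
few 0
40 c [ 0.6136 -0.3044  0.0044] mean [ 0.6144 -0.3049  0.0269]
```

```bash

python3 -m inch '[[[-0.003,0,0.02],[0,0,0],0.65],[[0,0,0.02],[0,0,0],0.65],[[0,0,0.012],[0,0,0],0.65],[[0,0,0],[0,0,0],0.65],[[0,0,0],[0,0,0],0.3],[[0,0,0],[0,0,0],0.3],[[0,0,0],[0,0,0],0.3],[[0,0,0],[0,0,0],0.3]]'
python3 -c "
from h import *
go(.601,-.188,.064);print(manip.state()['grasp_force'])"
```

```text
time: 5.0
tool_pos: [0.6041, -0.1899, 0.0713]
tool_rot: [0.002, 0.499, 0.867, 0.0]
contact_force: [-0.2, 0.8, 5.1]
gripper_width: 0.39
grasp_force: 59.9
t 5.0 p [ 0.6041 -0.1899  0.0713] yaw_y 30.2 tilt [ 0.0028 -0.0013] delta tool [ 0.0032 -0.0018  0.0072] w 0.39
59.893011341337115
```

Gripped eye60 (59.9 N). Lift and travel towards the case, stopping short to look at the wells.

```bash

python3 -m inch '[[[0,0,-0.015],[0,0,0],0.3],[[0,0,-0.03],[0,0,0],0.3],[[0,0,-0.04],[0,0,0],0.3],[[0.02,0.004,-0.035],[0,0,0],0.3],[[0.04,0.009,0],[0,0,0],0.3],[[0.045,0.01,0],[0,0,0],0.3],[[0.045,0.01,0],[0,0,0],0.3],[[0.045,0.01,0],[0,0,0],0.3]]' | tail -4
python3 -m inch '[[[0.045,0.01,0],[0,0,0],0.3],[[0.045,0.01,0],[0,0,0],0.3],[[0.035,0.01,0],[0,0,0],0.3],[[0.02,0.01,0],[0,0,0],0.3],[[0,0.006,0],[0,0,0],0.3],[[0,0,0],[0,0,0],0.3]]' |tail -4
python3 - <<'E'
from h import *
im,d=manip.grab_frame("wrist");w=cloud("wrist",d);save("w2.png",im)
go(.460,.251,.083)
np.savez("w2.npz",im=im,w=w)
# well floors: z ~8mm blobs in the case
m=((w[...,2]<.014)&(w[...,2]>.003)&(abs((w[...,:2]-C)@EX)<.045)&(abs((w[...,:2]-C)@EY)<.17)).astype(np.uint8)
k,lab,st,_=cv2.connectedComponentsWithStats(m)
for i in range(1,k):
    if st[i,4]>150:
        P=w[lab==i];(cx,cy),r=cv2.minEnclosingCircle(P[:,:2].astype(np.float32))
        q=np.array([cx,cy])-C;print(st[i],"world",round(cx,4),round(cy,4),"r",round(r,4),"case",(q@EX).round(4),(q@EY).round(4),"z",np.median(P[:,2]).round(4))
E
```

```text
tool_rot: [-0.0, 0.499, 0.867, 0.0]
contact_force: [0.8, -0.0, -2.5]
gripper_width: 0.39
grasp_force: 59.9
tool_rot: [0.0, 0.498, 0.867, -0.0]
contact_force: [-0.3, -0.0, -0.6]
gripper_width: 0.385
grasp_force: 59.9
t 6.45 p [0.5091 0.1488 0.1895] yaw_y 30.2 tilt [-0.0001 -0.0005] delta tool [0.113  0.009  0.1064] w 0.387
[268   0  58  26 617] world 0.4391 0.2994 r 0.0233 case 0.0064 0.1332 z 0.0066
[ 268   37   56   59 2552] world 0.4651 0.2539 r 0.0238 case 0.006 0.0808 z 0.0065
[ 268  104   54   56 2327] world 0.4922 0.2073 r 0.0239 case 0.006 0.0269 z 0.0064
[ 269  168   51   50 1949] world 0.5195 0.1597 r 0.0237 case 0.0058 -0.0279 z 0.0065
```

View pics/w2.png

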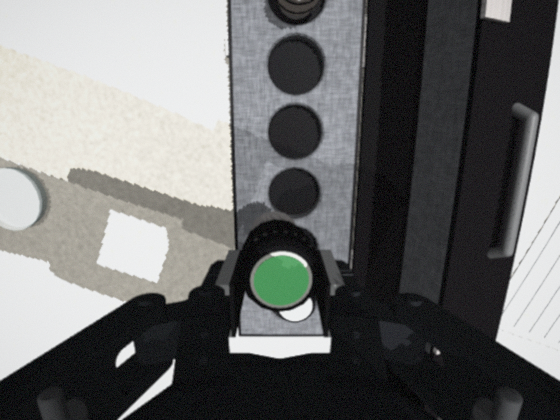

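Wells sit 6 mm further towards the hinge than the foam rectangle suggested (consistent with the tube); the view shows wells at (296,65), (294,131), (293,192), with the held eyepiece at (281,280). Placing in well +81.

```bash
sed -i 's/C=np.array(\[.5005,.181\])/C=np.array([.5057,.184])/' h.py
python3 -m inch '[[[0.03,0.004,0],[0,0,0],0.3],[[0.04,0.005,0],[0,0,0],0.3],[[0.03,0.004,0],[0,0,0],0.3],[[0.011,0.002,0],[0,0,0],0.3],[[0,0,0.02],[0,0,0],0.3],[[0,0,0.02],[0,0,0],0.3],[[0,0,0.005],[0,0,0],0.3],[[0,0,0],[0,0,0],0.3]]'
python3 - <<'E'
from h import *
go(.4661,.2522,.0823)
im,d=manip.grab_frame("wrist");w=cloud("wrist",d);s,p,R=tool()
L=w-p; L=L@R
m=(abs(L[...,0])<.03)&(abs(L[...,1])<.02)&(abs(L[...,2]+.0)<.03)
hsv=cv2.cvtColor(im,cv2.COLOR_RGB2HSV);g=m&(hsv[...,0]>45)&(hsv[...,0]<80)&(hsv[...,1]>90)
print("lens in tool",g.sum(),L[g].mean(0).round(4))
E
```

```text
time: 7.25
tool_pos: [0.4658, 0.2515, 0.1433]
tool_rot: [-0.001, 0.499, 0.866, -0.001]
contact_force: [-0.4, -0.1, -1.3]
gripper_width: 0.387
grasp_force: 59.9
t 7.25 p [0.4658 0.2515 0.1433] yaw_y 30.11 tilt [-0.0022 -0.0012] delta tool [0.0005 0.0007 0.061 ] w 0.387
lens in tool 2265 [0.0013 0.0014 0.011 ]
```

```bash

python3 -m inch '[[[0,0,0.02],[0,0,0],0.3],[[0,0,0.02],[0,0,0],0.3],[[0,0,0.012],[0,0,0],0.3],[[0,0,0.007],[0,0,0],0.3],[[0,0,0],[0,0,0],0.3],[[0,0,0],[0,0,0],0.3]]'

```

```text
time: 7.9
tool_pos: [0.4667, 0.2529, 0.0862]
tool_rot: [0.0, 0.499, 0.867, 0.001]
contact_force: [0.6, 0.2, -0.9]
gripper_width: 0.39
grasp_force: 59.9
```

```bash

python3 -m inch '[[[0,0,0.003],[0,0,0],0.3],[[0,0,0.002],[0,0,0],0.3],[[0,0,0.001],[0,0,0],0.3],[[0,0,0],[0,0,0],0.3]]'

```

```text
time: 8.3
tool_pos: [0.4662, 0.2528, 0.0795]
tool_rot: [0.0, 0.498, 0.867, 0.0]
contact_force: [-0.2, -0.9, -1.8]
gripper_width: 0.392
grasp_force: 59.9
```

```bash

python3 -m inch '[[[0,0,0.001],[0,0,0],0.3],[[0,0,0],[0,0,0],0.3],[[0,0,0],[0,0,0],0.42],[[0,0,0],[0,0,0],0.5],[[0,0,0],[0,0,0],0.62],[[0,0,0],[0,0,0],0.62],[[0,0,0],[0,0,0],0.62],[[0,0,-0.005],[0,0,0],0.62]]'
python3 -m inch '[[[0,0,-0.02],[0,0,0],0.62],[[0,0,-0.04],[0,0,0],0.62],[[0,0,-0.04],[0,0,0],0.62],[[-0.03,0,-0.01],[0,0,0],0.62],[[-0.03,0,0],[0,0,0],0.62],[[0,0,0],[0,0,0],0.62]]'
python3 - <<'E'
from h import *
t=C+.081*EY;topc(t,.068,png='w3.png')
print(t);go(.454,-.1645,.19)
E
```

```text
time: 9.1
tool_pos: [0.4654, 0.2525, 0.0826]
tool_rot: [-0.001, 0.499, 0.867, -0.001]
contact_force: [1.2, 0.9, -0.2]
gripper_width: 0.619
grasp_force: 0.0
time: 9.7
tool_pos: [0.4979, 0.1989, 0.1948]
tool_rot: [0.001, 0.5, 0.866, 0.001]
contact_force: [-1.2, 0.1, -0.4]
gripper_width: 0.618
grasp_force: 0.0
1754 c [0.4627 0.2539 0.0177] mean [0.4626 0.2541 0.066 ]
[0.46497982 0.25402048]
t 9.75 p [0.4969 0.1999 0.194 ] yaw_y 30.05 tilt [0.0009 0.0004] delta tool [-0.294  -0.2196  0.0038] w 0.624
```

View pics/w3.png

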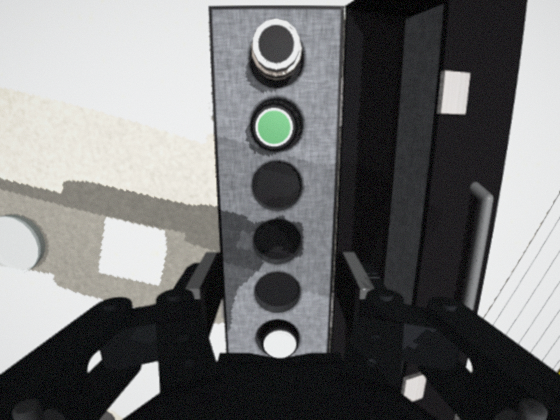

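Eye60 stands upright in its well at (274,128), next to the tube. Next: eye50.

```bash

python3 -m inch '[[[-0.032,-0.027,0],[0,0,0],0.65],[[-0.035,-0.028,0],[0,0,0],0.65],[[-0.035,-0.028,0],[0,0,0],0.65],[[-0.035,-0.028,0],[0,0,0],0.65],[[-0.035,-0.028,0],[0,0,0],0.65],[[-0.035,-0.028,0],[0,0,0],0.65],[[-0.032,-0.028,0],[0,0,0],0.65],[[-0.02,-0.024,0],[0,0,0],0.65]]'
python3 -m inch '[[[0,0,0],[0,0,0],0.65],[[0,0,0],[0,0,0],0.65]]' >/dev/null
python3 - <<'E'
from h import *
c=topc((.454,-.1645),.05);
go(.4545,-.1645,.058)
topc((.416,-.292),.04)
E
```

```text
time: 10.55
tool_pos: [0.4366, -0.1345, 0.1932]
tool_rot: [-0.0, 0.499, 0.867, 0.0]
contact_force: [0.6, 0.1, 0.3]
gripper_width: 0.653
grasp_force: 0.0
1193 c [ 0.4525 -0.1637  0.0178] mean [ 0.4519 -0.1629  0.0485]
t 10.8 p [ 0.4372 -0.1322  0.193 ] yaw_y 30.22 tilt [-0.0003  0.0009] delta tool [-0.0367 -0.0013  0.135 ] w 0.65
few 0
```

```bash

python3 -m inch '[[[-0.018,-0.001,0],[0,0,0],0.65],[[-0.0175,-0.0015,0.01],[0,0,0],0.65],[[0,0,0.035],[0,0,0],0.65],[[0,0,0.035],[0,0,0],0.65],[[0,0,0.03],[0,0,0],0.65],[[0,0,0.017],[0,0,0],0.65],[[0,0,0.008],[0,0,0],0.65],[[0,0,0],[0,0,0],0.65]]'
python3 -c "
from h import *
go(.453,-.164,.058)"
python3 -m inch '[[[0,0,0],[0,0,0],0.3],[[0,0,0],[0,0,0],0.3],[[0,0,0],[0,0,0],0.3],[[0,0,0],[0,0,0],0.3],[[0,0,0],[0,0,0],0.3]]'
```

```text
time: 11.65
tool_pos: [0.4525, -0.1637, 0.0572]
tool_rot: [-0.001, 0.498, 0.867, 0.0]
contact_force: [-0.5, -0.4, 0.4]
gripper_width: 0.651
grasp_force: 0.0
t 11.65 p [ 0.4525 -0.1637  0.0572] yaw_y 30.3 tilt [-0.0021  0.0013] delta tool [-0.0005  0.0003 -0.0008] w 0.651
time: 12.15
tool_pos: [0.4542, -0.1656, 0.06]
tool_rot: [0.002, 0.499, 0.867, 0.0]
contact_force: [0.7, -0.3, 5.7]
gripper_width: 0.387
grasp_force: 59.9
```

```bash

python3 -m inch '[[[0,0,-0.015],[0,0,0],0.3],[[0,0,-0.03],[0,0,0],0.3],[[0,0,-0.035],[0,0,0],0.3],[[0.01,0.008,-0.04],[0,0,0],0.3],[[0.033,0.023,0],[0,0,0],0.3],[[0.035,0.025,0],[0,0,0],0.3],[[0.035,0.025,0],[0,0,0],0.3],[[0.035,0.025,0],[0,0,0],0.3]]' | tail -1
python3 -m inch '[[[0.035,0.025,0],[0,0,0],0.3],[[0.035,0.025,0],[0,0,0],0.3],[[0.035,0.025,0],[0,0,0],0.3],[[0.025,0.02,0],[0,0,0],0.3],[[0.015,0.012,0],[0,0,0],0.3],[[0.006,0.004,0],[0,0,0],0.3],[[0,0,0],[0,0,0],0.3],[[0,0,0],[0,0,0],0.3]]' |tail -1
cat >> h.py <<'E'
def lens():
    im,d=manip.grab_frame("wrist");w=cloud("wrist",d);s,p,R=tool()
    L=(w-p)@R
    hsv=cv2.cvtColor(im,cv2.COLOR_RGB2HSV)
    g=(abs(L[...,0])<.03)&(abs(L[...,1])<.02)&(abs(L[...,2])<.03)&(hsv[...,0]>45)&(hsv[...,0]<80)&(hsv[...,1]>90)
    print("lens in tool",g.sum(),L[g].mean(0).round(4))
E
python3 -c "
from h import *
lens();t=C+.027*EY;go(*t,.068)"
```

```text
grasp_force: 60.0
grasp_force: 60.0
lens in tool 1523 [0.0017 0.0012 0.0099]
t 13.8 p [0.4899 0.2014 0.1781] yaw_y 30.13 tilt [-0.0005 -0.0006] delta tool [0.004  0.005  0.1101] w 0.391
```

```bash

python3 -m inch '[[[0.0025,0.004,0.01],[0,0,0],0.3],[[0,0,0.03],[0,0,0],0.3],[[0,0,0.03],[0,0,0],0.3],[[0,0,0.02],[0,0,0],0.3],[[0,0,0.01],[0,0,0],0.3],[[0,0,0.006],[0,0,0],0.3],[[0,0,0],[0,0,0],0.3],[[0,0,0],[0,0,0],0.3]]' 

```

```text
time: 14.6
tool_pos: [0.4931, 0.2068, 0.0734]
tool_rot: [0.001, 0.499, 0.867, 0.001]
contact_force: [-0.1, 0.6, 0.0]
gripper_width: 0.388
grasp_force: 60.0
```

```bash

python3 -m inch '[[[0,0,0.003],[0,0,0],0.3],[[0,0,0.002],[0,0,0],0.3],[[0,0,0.001],[0,0,0],0.3],[[0,0,0],[0,0,0],0.3],[[0,0,0],[0,0,0],0.3]]' 

```

```text
time: 15.1
tool_pos: [0.4931, 0.2069, 0.068]
tool_rot: [0.001, 0.498, 0.867, 0.0]
contact_force: [-1.4, -1.3, 7.0]
gripper_width: 0.388
grasp_force: 60.8
```

Contact at the expected height, so I release.

```bash

python3 -m inch '[[[0,0,0],[0,0,0],0.42],[[0,0,0],[0,0,0],0.5],[[0,0,0],[0,0,0],0.62],[[0,0,0],[0,0,0],0.62],[[0,0,-0.005],[0,0,0],0.62],[[0,0,-0.015],[0,0,0],0.62],[[0,0,-0.04],[0,0,0],0.62],[[0,0,-0.04],[0,0,0],0.62]]' | tail -3
python3 -m inch '[[[-0.03,-0.01,-0.02],[0,0,0],0.62],[[-0.03,-0.01,0],[0,0,0],0.62],[[0,0,0],[0,0,0],0.62]]'
python3 - <<'E'
from h import *
for y,h in((.081,.068),(.027,.058)):
    t=C+y*EY;print(t.round(4));topc(t,h-.001,rad=.026,png='w4_%d.png'%(y*1000))
go(.4155,-.2915,.18)
E
```

```text
contact_force: [0.1, -0.2, 0.2]
gripper_width: 0.617
grasp_force: 0.0
time: 16.2
tool_pos: [0.5067, 0.1426, 0.1893]
tool_rot: [0.002, 0.5, 0.866, 0.001]
contact_force: [0.0, -0.4, -0.4]
gripper_width: 0.619
grasp_force: 0.0
[0.465 0.254]
2119 c [0.4628 0.2539 0.0177] mean [0.4629 0.2534 0.0658]
[0.4921 0.2073]
1775 c [0.4909 0.2084 0.0179] mean [0.4905 0.2086 0.0557]
t 16.3 p [0.5054 0.1445 0.1873] yaw_y 30.11 tilt [0.0011 0.0006] delta tool [-0.3321 -0.2965  0.0069] w 0.619
```

```bash

python3 -m inch '[[[-0.028,-0.028,0],[0,0,0],0.65],[[-0.032,-0.032,0],[0,0,0],0.65],[[-0.032,-0.032,0],[0,0,0],0.65],[[-0.032,-0.032,0],[0,0,0],0.65],[[-0.032,-0.032,0],[0,0,0],0.65],[[-0.032,-0.032,0],[0,0,0],0.65],[[-0.032,-0.032,0],[0,0,0],0.65],[[-0.032,-0.032,0],[0,0,0],0.65]]' | tail -1
python3 -m inch '[[[-0.03,-0.03,0],[0,0,0],0.65],[[-0.015,-0.015,0],[0,0,0],0.65],[[0,0,0],[0,0,0],0.65],[[0,0,0],[0,0,0],0.65]]' | tail -1
python3 - <<'E'
from h import *
topc((.4155,-.2915),.04)
go(.4155,-.2915,.048)
E
```

```text
grasp_force: 0.0
grasp_force: 0.0
1167 c [ 0.4154 -0.2922  0.0181] mean [ 0.4155 -0.2916  0.0384]
t 17.55 p [ 0.3981 -0.2601  0.186 ] yaw_y 30.26 tilt [-0.0003  0.0011] delta tool [-0.036  -0.0009  0.138 ] w 0.651
```

```bash

python3 -m inch '[[[-0.018,-0.001,0],[0,0,0],0.65],[[-0.0185,0,0.01],[0,0,0],0.65],[[0,0,0.035],[0,0,0],0.65],[[0,0,0.035],[0,0,0],0.65],[[0,0,0.03],[0,0,0],0.65],[[0,0,0.02],[0,0,0],0.65],[[0,0,0.008],[0,0,0],0.65],[[0,0,0],[0,0,0],0.65]]'
python3 -c "
from h import *
go(.4155,-.2918,.048)"
python3 -m inch '[[[0,0,0],[0,0,0],0.3],[[0,0,0],[0,0,0],0.3],[[0,0,0],[0,0,0],0.3],[[0,0,0],[0,0,0],0.3],[[0,0,0],[0,0,0],0.3]]'
```

```text
time: 18.35
tool_pos: [0.4152, -0.2916, 0.0472]
tool_rot: [-0.001, 0.498, 0.867, 0.0]
contact_force: [-0.4, -0.1, 1.0]
gripper_width: 0.648
grasp_force: 0.0
t 18.35 p [ 0.4152 -0.2916  0.0472] yaw_y 30.3 tilt [-0.0019  0.002 ] delta tool [-0.0003  0.0002 -0.0008] w 0.648
time: 18.85
tool_pos: [0.4166, -0.2943, 0.0504]
tool_rot: [0.002, 0.499, 0.867, -0.0]
contact_force: [0.7, 2.0, 6.5]
gripper_width: 0.39
grasp_force: 60.3
```

```bash

python3 -m inch '[[[0,0,-0.015],[0,0,0],0.3],[[0,0,-0.03],[0,0,0],0.3],[[0,0,-0.035],[0,0,0],0.3],[[0.01,0.009,-0.04],[0,0,0],0.3],[[0.03,0.028,0],[0,0,0],0.3],[[0.033,0.031,0],[0,0,0],0.3],[[0.033,0.031,0],[0,0,0],0.3],[[0.033,0.031,0],[0,0,0],0.3]]' | tail -1
python3 -m inch '[[[0.033,0.031,0],[0,0,0],0.3],[[0.033,0.031,0],[0,0,0],0.3],[[0.033,0.031,0],[0,0,0],0.3],[[0.033,0.031,0],[0,0,0],0.3],[[0.033,0.03,0],[0,0,0],0.3],[[0.02,0.02,0],[0,0,0],0.3],[[0.01,0.01,0],[0,0,0],0.3],[[0,0,0],[0,0,0],0.3]]' |tail -1
python3 -c "
from h import *
lens();t=C-.027*EY;go(*t,.058)"
```

```text
grasp_force: 59.9
grasp_force: 59.9
lens in tool 945 [0.0014 0.0005 0.0104]
t 20.5 p [0.5186 0.1531 0.1685] yaw_y 30.25 tilt [-0.0002 -0.0008] delta tool [0.0063 0.0045 0.1105] w 0.385
```

```bash

python3 -m inch '[[[0.004,0.004,0.01],[0,0,0],0.3],[[0,0,0.03],[0,0,0],0.3],[[0,0,0.03],[0,0,0],0.3],[[0,0,0.02],[0,0,0],0.3],[[0,0,0.01],[0,0,0],0.3],[[0,0,0.006],[0,0,0],0.3],[[0,0,0.003],[0,0,0],0.3],[[0,0,0],[0,0,0],0.3]]' 
python3 -m inch '[[[0,0,0],[0,0,0],0.3]]'
```

```text
time: 21.3
tool_pos: [0.5207, 0.1585, 0.0599]
tool_rot: [0.0, 0.499, 0.867, 0.0]
contact_force: [-0.8, -0.9, -0.7]
gripper_width: 0.392
grasp_force: 59.9
time: 21.4
tool_pos: [0.521, 0.1588, 0.0604]
tool_rot: [0.001, 0.499, 0.867, 0.001]
contact_force: [0.3, 0.3, -0.7]
gripper_width: 0.39
grasp_force: 59.9
```

```bash

python3 -m inch '[[[0,0,0.001],[0,0,0],0.3],[[0,0,0.001],[0,0,0],0.3],[[0,0,0],[0,0,0],0.3],[[0,0,0],[0,0,0],0.3]]' | grep -E "pos|force"
python3 -m inch '[[[0,0,0],[0,0,0],0.42],[[0,0,0],[0,0,0],0.5],[[0,0,0],[0,0,0],0.62],[[0,0,0],[0,0,0],0.62],[[0,0,-0.005],[0,0,0],0.62],[[0,0,-0.015],[0,0,0],0.62],[[0,0,-0.04],[0,0,0],0.62],[[0,0,-0.04],[0,0,0],0.62]]' | tail -3
python3 -m inch '[[[-0.035,-0.01,-0.02],[0,0,0],0.62],[[-0.04,-0.01,0],[0,0,0],0.62],[[0,0,0],[0,0,0],0.62]]' | tail -1
python3 - <<'E'
from h import *
for y,h in((.081,.068),(.027,.058),(-.027,.048)):
    t=C+y*EY;print(t.round(4));topc(t,h-.001,rad=.026)
go(.6075,-.319,.18)
E
```

```text
tool_pos: [0.5208, 0.1589, 0.0584]
contact_force: [-0.8, -0.2, 5.2]
grasp_force: 60.6
contact_force: [0.7, 1.0, 0.2]
gripper_width: 0.622
grasp_force: 0.0
grasp_force: 0.0
[0.465 0.254]
few 0
[0.4921 0.2073]
2105 c [0.4909 0.2083 0.0178] mean [0.4912 0.2072 0.0559]
[0.5193 0.1607]
1788 c [0.5208 0.1605 0.0184] mean [0.5208 0.1607 0.0458]
t 23.05 p [0.5404 0.084  0.1778] yaw_y 30.16 tilt [0.0001 0.0005] delta tool [-0.3821 -0.1445 -0.0024] w 0.622
```

```bash

python3 -m inch '[[[-0.035,-0.015,0],[0,0,0],0.65],[[-0.042,-0.018,0],[0,0,0],0.65],[[-0.042,-0.018,0],[0,0,0],0.65],[[-0.042,-0.018,0],[0,0,0],0.65],[[-0.042,-0.018,0],[0,0,0],0.65],[[-0.042,-0.018,0],[0,0,0],0.65],[[-0.042,-0.018,0],[0,0,0],0.65],[[-0.03,-0.012,0],[0,0,0],0.65]]' | tail -1
python3 -m inch '[[[-0.022,-0.009,0],[0,0,0],0.65],[[0,0,0],[0,0,0],0.65],[[0,0,0],[0,0,0],0.65]]' | tail -1
python3 - <<'E'
from h import *
topc((.6075,-.319),.03)
go(.6075,-.319,.038)
E
```

```text
grasp_force: 0.0
grasp_force: 0.0
1137 c [ 0.6089 -0.3197  0.0177] mean [ 0.6083 -0.3187  0.0283]
t 24.2 p [ 0.5867 -0.2799  0.1768] yaw_y 30.28 tilt [-0.001   0.0013] delta tool [-0.0445 -0.0017  0.1387] w 0.651
```

```bash

python3 -m inch '[[[-0.022,-0.001,0],[0,0,0],0.65],[[-0.0225,-0.0005,0.01],[0,0,0],0.65],[[0,0,0.035],[0,0,0],0.65],[[0,0,0.035],[0,0,0],0.65],[[0,0,0.03],[0,0,0],0.65],[[0,0,0.018],[0,0,0],0.65],[[0,0,0.009],[0,0,0],0.65],[[0,0,0],[0,0,0],0.65]]' | grep pos
python3 -c "
from h import *
go(.6082,-.3193,.039)"
python3 -m inch '[[[0,0,0],[0,0,0],0.3],[[0,0,0],[0,0,0],0.3],[[0,0,0],[0,0,0],0.3],[[0,0,0],[0,0,0],0.3],[[0,0,0],[0,0,0],0.3]]'
```

```text
tool_pos: [0.6074, -0.3197, 0.0394]
t 25.0 p [ 0.6074 -0.3197  0.0394] yaw_y 30.25 tilt [-0.0015  0.0011] delta tool [-0.0001  0.0008  0.0004] w 0.649
time: 25.5
tool_pos: [0.6093, -0.3218, 0.043]
tool_rot: [0.002, 0.499, 0.867, -0.0]
contact_force: [0.7, 1.4, 6.0]
gripper_width: 0.382
grasp_force: 60.2
```

```bash

python3 -m inch '[[[0,0,-0.015],[0,0,0],0.3],[[0,0,-0.03],[0,0,0],0.3],[[0,0,-0.035],[0,0,0],0.3],[[0.012,0.005,-0.04],[0,0,0],0.3],[[0.038,0.015,0],[0,0,0],0.3],[[0.042,0.017,0],[0,0,0],0.3],[[0.042,0.017,0],[0,0,0],0.3],[[0.042,0.017,0],[0,0,0],0.3]]' | tail -1
python3 -m inch '[[[0.042,0.017,0],[0,0,0],0.3],[[0.042,0.017,0],[0,0,0],0.3],[[0.042,0.017,0],[0,0,0],0.3],[[0.042,0.017,0],[0,0,0],0.3],[[0.035,0.014,0],[0,0,0],0.3],[[0.02,0.009,0],[0,0,0],0.3],[[0.008,0.003,0],[0,0,0],0.3],[[0,0,0],[0,0,0],0.3]]' |tail -1
python3 -c "
from h import *
lens();t=C-.081*EY;go(*t,.051)"
```

```text
grasp_force: 59.8
grasp_force: 59.8
lens in tool 521 [0.0016 0.0004 0.011 ]
t 27.15 p [0.5457 0.1136 0.1606] yaw_y 30.22 tilt [ 0.0003 -0.0006] delta tool [0.     0.0009 0.1096] w 0.381
```

```bash

python3 -m inch '[[[-0.0015,0,0.01],[0,0,0],0.3],[[0,0,0.03],[0,0,0],0.3],[[0,0,0.03],[0,0,0],0.3],[[0,0,0.02],[0,0,0],0.3],[[0,0,0.01],[0,0,0],0.3],[[0,0,0.006],[0,0,0],0.3],[[0,0,0],[0,0,0],0.3],[[0,0,0],[0,0,0],0.3]]' |grep -E "pos|contact"
python3 -m inch '[[[0,0,0.001],[0,0,0],0.3],[[0,0,0.001],[0,0,0],0.3],[[0,0,0],[0,0,0],0.3]]' |grep -E "pos|contact"
```

```text
tool_pos: [0.5473, 0.1124, 0.0554]
contact_force: [0.3, 0.3, -0.1]
tool_pos: [0.5466, 0.1127, 0.0527]
contact_force: [0.7, -0.4, -0.1]
```

```bash

python3 -m inch '[[[0,0,0.001],[0,0,0],0.3],[[0,0,0.001],[0,0,0],0.3],[[0,0,0],[0,0,0],0.3],[[0,0,0],[0,0,0],0.3]]' |grep -E "pos|contact"
python3 -m inch '[[[0,0,0],[0,0,0],0.42],[[0,0,0],[0,0,0],0.5],[[0,0,0],[0,0,0],0.62],[[0,0,0],[0,0,0],0.62],[[0,0,-0.005],[0,0,0],0.62],[[0,0,-0.015],[0,0,0],0.62],[[0,0,-0.04],[0,0,0],0.62],[[0,0,-0.04],[0,0,0],0.62]]' | tail -3
python3 -m inch '[[[-0.05,0,-0.03],[0,0,0],0.62],[[-0.05,0,-0.03],[0,0,0],0.62],[[-0.02,0,-0.02],[0,0,0],0.62],[[0,0,0],[0,0,0],0.62]]' | tail -1
python3 - <<'E'
from h import *
im,d=manip.grab_frame("wrist");save("w5.png",im);w=cloud("wrist",d)
for l in("lid_face","tube_mid"):print(l,manip.look_for("wrist",l)[:2])
# lid surfaces in case coords
q=w[...,:2]-C;x=q@EX;y=q@EY
for y0 in(-.1,0,.1):
    m=(abs(y-y0)<.006)&(x>.05)&(x<.25)&(w[...,2]>.03)
    for z0 in np.arange(.03,.15,.01):
        mm=m&(abs(w[...,2]-z0)<.003)
        if mm.sum()>3: print(y0,z0.round(3),x[mm].min().round(3),x[mm].max().round(3))
go(*(C+.2*EX),.2)
E
```

```text
tool_pos: [0.5466, 0.1127, 0.051]
contact_force: [-2.4, 0.9, 5.9]
contact_force: [-0.1, -0.2, 0.1]
gripper_width: 0.619
grasp_force: 0.0
grasp_force: 0.0
lid_face [{'point': [0.6461, 0.1482, 0.0959], 'score': 0.93}]
tube_mid []
-0.1 0.03 0.115 0.118
-0.1 0.04 0.118 0.12
-0.1 0.1 0.146 0.148
-0.1 0.11 0.115 0.137
-0.1 0.12 0.088 0.11
-0.1 0.13 0.089 0.089
t 30.0 p [0.5988 0.0218 0.2212] yaw_y 30.21 tilt [-0.0012  0.0005] delta tool [0.1868 0.2012 0.0213] w 0.619
```

View pics/w5.png

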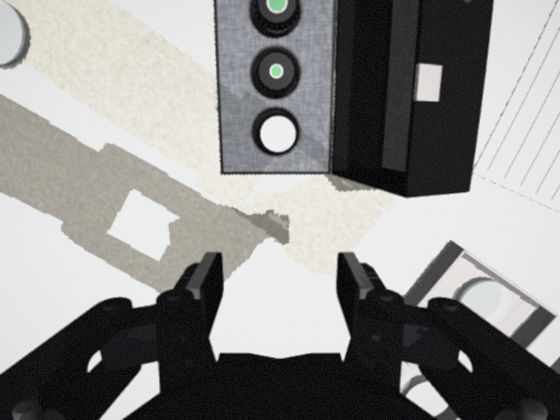

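Wrist view: eye30 is upright at (276,72) and the ring lies at (277,133), both in their wells. The lid is still open on the right. Next I check that the space behind the lid is clear, then close the lid.

```bash

python3 - <<'E'
from h import *
for c in("scene","side"):
    w=np.load(c+"0.npz")["w"];q=w[...,:2]-C;x=q@EX;y=q@EY
    for x0 in(.16,.20,.24):
        m=(abs(x-x0)<.02)&(abs(y)<.08);print(c,x0,m.sum(),np.nanmax(w[...,2][m]).round(3))
E
python3 -m inch '[[[0.032,0.034,-0.005],[0,0,0],0],[[0.033,0.035,0],[0,0,0],0],[[0.033,0.035,0],[0,0,0],0],[[0.033,0.035,0],[0,0,0],0],[[0.033,0.035,0],[0,0,0],0],[[0.023,0.028,0],[0,0,0],0],[[0,0,0],[0,0,0],0],[[0,0,0],[0,0,0],0]]'
python3 -c "
from h import *
go(*(C+.195*EX),.13)
im,d=manip.grab_frame('side');save('s6.png',im)"
```

```text
scene 0.16 1670 0.115
scene 0.2 1392 0.007
scene 0.24 1469 0.007
side 0.16 24 0.111
time: 30.8
tool_pos: [0.6783, 0.2861, 0.2244]
tool_rot: [-0.001, 0.497, 0.868, -0.002]
contact_force: [0.5, -0.4, 0.2]
gripper_width: 0.001
grasp_force: 0.0
t 30.8 p [0.6783 0.2861 0.2244] yaw_y 30.36 tilt [-0.0038 -0.0014] delta tool [-0.0015 -0.0051  0.0944] w 0.001Traceback (most recent call last):
  File "<stdin>", line 5, in <module>
    res = np.fmax.reduce(a, axis=axis, out=out, **kwargs)
ValueError: zero-size array to reduction operation fmax which has no identity
```

View pics/s6.png

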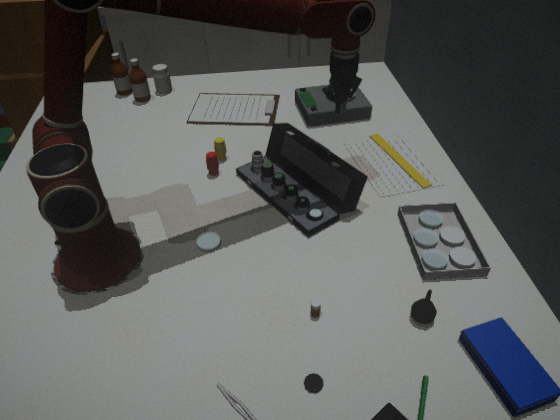

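The row steps down correctly in the case and the vial still stands at (315,310). The gripper is behind the lid. Descend and push towards the wells.

```bash

python3 -m inch '[[[0,0,0.03],[0,0,0],0],[[0,0,0.03],[0,0,0],0],[[0,0,0.025],[0,0,0],0],[[0,0,0.008],[0,0,0],0],[[0,-0.012,0],[0,0,0],0],[[0,-0.012,0],[0,0,0],0],[[0,-0.01,0],[0,0,0],0],[[0,-0.01,0],[0,0,0],0]]' |grep -E "pos|contact"
python3 -m inch '[[[0,-0.01,0],[0,0,0],0],[[0,-0.01,-0.002],[0,0,0],0],[[0,-0.01,-0.002],[0,0,0],0],[[0,-0.01,-0.002],[0,0,0],0],[[0,-0.01,-0.002],[0,0,0],0]]'|grep -E "pos|contact"
python3 -c "
from h import *
s,p,R=tool();print((p[:2]-C)@EX,(p[:2]-C)@EY);print(manip.grab_frame('side')[1].shape,manip.look_for('side','lid_face')[:1])"
```

```text
tool_pos: [0.6418, 0.2616, 0.1348]
contact_force: [-0.5, 0.0, -0.8]
tool_pos: [0.608, 0.2421, 0.1545]
contact_force: [11.4, 13.0, 26.2]
0.1176809578330718 -0.001201251191653952
(420, 560) [{'point': [0.5902, 0.2176, 0.0615], 'score': 0.91}]
```

```bash

python3 -c "
from h import *
s=manip.state();print(s['contact_force'],s['tool_pos'])
im,d=manip.grab_frame('side');im2,_=manip.grab_frame('scene')
a=cv2.resize(im[60:240,220:420],None,fx=2.5,fy=2.5);b=cv2.resize(im2[210:370,190:400],(500,381));save('s7.png',np.vstack([a[:,:500],b])[:600*2])
x=cv2.imread('pics/s7.png');print(x.shape);cv2.imwrite('pics/s7.png',cv2.resize(x,(360,600)))"
```

```text
[ 8.25399317 10.81335144 21.61082907] [0.60742359 0.2417866  0.1551397 ]
(831, 500, 3)
```

View pics/s7.png

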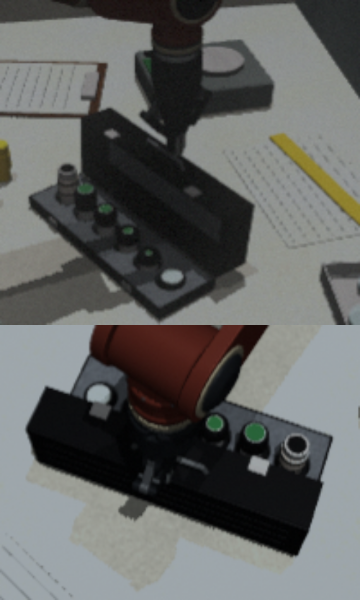

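```bash
cat >> h.py <<'E'
def lid(ys=(-.14,.14)):
    _,d=manip.grab_frame("scene");w=cloud("scene",d);q=w[...,:2]-C;x=q@EX;y=q@EY
    for y0 in ys:
        m=(abs(y-y0)<.02)&(x>-.08)&(x<.2)&(w[...,2]>.075);X=x[m];Z=w[...,2][m]
        i=np.argmax(Z);o=np.argsort(X)
        print(y0,len(X),"profile",[(round(float(np.median(k[0])),3),round(float(np.median(k[1])),3)) for k in np.array_split(np.stack([X[o],Z[o]]),6,axis=1)])
E
python3 -c "
from h import *
lid((-.14,-.08,.1))"
```

```text
-0.14 684 profile [(0.066, 0.133), (0.08, 0.133), (0.093, 0.132), (0.106, 0.131), (0.118, 0.128), (0.12, 0.115)]
-0.08 750 profile [(0.067, 0.134), (0.081, 0.133), (0.096, 0.132), (0.108, 0.131), (0.119, 0.102), (0.121, 0.125)]
0.1 1804 profile [(-0.07, 0.504), (-0.047, 0.483), (0.001, 0.453), (0.064, 0.136), (0.094, 0.132), (0.119, 0.121)]
```

The fingertips are riding on the lid's upper edge: the lid is at about 1.6 rad with its edge at z≈0.13, and the tips are at 0.13. I'll lift, back off, go lower and push again.

```bash

python3 -m inch '[[[0,0,-0.02],[0,0,0],0],[[0,0.02,-0.01],[0,0,0],0],[[0,0.03,0],[0,0,0],0],[[0,0.025,0],[0,0,0],0],[[0,0,0.03],[0,0,0],0],[[0,0,0.02],[0,0,0],0],[[0,0,0],[0,0,0],0],[[0,0,0],[0,0,0],0]]' |grep -E "pos|contact"
python3 -c "
from h import *
lid((-.14,))
s,p,R=tool();print((p[:2]-C)@EX,(p[:2]-C)@EY);go(*(C+.18*EX),.118)"
```

```text
tool_pos: [0.6633, 0.2747, 0.1218]
contact_force: [0.4, -0.4, 0.1]
-0.14 456 profile [(0.098, 0.125), (0.112, 0.121), (0.122, 0.117), (0.129, 0.114), (0.137, 0.111), (0.144, 0.109)]
0.18264750086230885 -0.0010150937643788969
t 33.25 p [0.6641 0.2749 0.1232] yaw_y 30.19 tilt [0.0016 0.0005] delta tool [ 0.001  -0.0027  0.0052] w 0.004
```

```bash

python3 -m inch '[[[0,0,0.018],[0,0,0],0],[[0,0,0],[0,0,0],0],[[0,-0.01,0],[0,0,0],0],[[0,-0.01,0],[0,0,0],0],[[0,-0.01,0],[0,0,0],0],[[0,-0.01,0],[0,0,0],0]]' |grep -E "pos|contact"
python3 -m inch '[[[0,-0.008,0],[0,0,0],0],[[0,-0.008,0],[0,0,0],0],[[0,0,0],[0,0,0],0]]' |grep -E "pos|contact"
python3 -c "
from h import *
lid((-.14,))
s,p,R=tool();print((p[:2]-C)@EX,(p[:2]-C)@EY)"
```

```text
tool_pos: [0.6334, 0.2565, 0.1099]
contact_force: [5.4, 3.4, 5.7]
tool_pos: [0.624, 0.2509, 0.1166]
contact_force: [10.5, 10.3, 19.8]
-0.14 685 profile [(0.067, 0.133), (0.081, 0.133), (0.093, 0.132), (0.107, 0.131), (0.119, 0.127), (0.121, 0.116)]
0.13603128820860572 -0.001632759135027659
```

Contact is on the fingers' sloping outer linkage, which wedges upward. I'll back off, turn the tool 90° so the flat finger sides face the lid, and tilt it so the tips lead.

```bash

python3 -m inch '[[[0,0.02,0],[0,0,0],0],[[0,0.04,-0.03],[0,0,0],0],[[0,0.03,-0.04],[0,0,0],0],[[0,0,-0.01],[0,0,0.1428],0],[[0,0,0],[0,0,0.1428],0],[[0,0,0],[0,0,0.1428],0],[[0,0,0],[0,0,0.1428],0],[[0,0,0],[0,0,0.1428],0]]' |grep -E "pos|contact"
python3 -m inch '[[[0,0,0],[0,0,0.1428],0],[[0,0,0],[0,0,0.1428],0],[[0,0,0],[0,0,0.1428],0],[[0,0,0],[0,0,0.1428],0],[[0,0,0],[0,0,0.1428],0],[[0,0,0],[0,0,0.1428],0],[[0,0,0],[0,-0.1,0],0],[[0,0,0],[0,-0.1,0],0]]' |grep -E "pos|contact"
python3 -m inch '[[[0,0,0],[0,-0.1,0],0],[[0,0,0],[0,0,0],0],[[0,0,0],[0,0,0],0]]' |grep -E "pos|contact"
python3 -c "
from h import *
lid((-.14,))
s,p,R=tool();print((p[:2]-C)@EX,(p[:2]-C)@EY,s['joint_pos'].round(2) if hasattr(s['joint_pos'],'round') else s['joint_pos'],R.round(3).tolist());go(*(C+.195*EX),.12)"
```

```text
tool_pos: [0.6925, 0.2916, 0.1843]
contact_force: [0.5, -0.1, 0.3]
tool_pos: [0.6922, 0.2913, 0.1853]
contact_force: [0.8, -0.2, -0.7]
tool_pos: [0.6929, 0.2919, 0.1834]
contact_force: [-0.1, 0.1, -0.1]
-0.14 121 profile [(0.092, 0.128), (0.098, 0.125), (0.104, 0.123), (0.112, 0.121), (0.119, 0.117), (0.131, 0.114)]
0.21587376096770178 -0.0008661932599078325 [ 0.32  0.57  1.13 -0.06  1.74  1.36] [[0.826, 0.503, -0.254], [0.481, -0.864, -0.148], [-0.294, -0.0, -0.956]]
t 36.15 p [0.6927 0.2918 0.184 ] yaw_y -59.81 tilt [-0.2543 -0.148 ] delta tool [-0.0011 -0.0009  0.0673] w -0.001
```

```bash

python3 -m inch '[[[0,0,0.03],[0,0,0],0],[[0,0,0.027],[0,0,0],0],[[0,0,0.01],[0,0,0],0],[[-0.0096,0,0.003],[0,0,0],0],[[-0.0096,0,0.003],[0,0,0],0],[[-0.0096,0,0.003],[0,0,0],0],[[-0.0096,0,0.003],[0,0,0],0]]' |grep -E "pos|contact"
python3 -m inch '[[[-0.0101,0,0.001],[0,0,0],0],[[-0.0101,0,0.001],[0,0,0],0],[[-0.0101,0,0.001],[0,0,0],0],[[0,0,0],[0,0,0],0]]' |grep -E "pos|contact"
python3 -c "
from h import *
lid((-.14,))
s,p,R=tool();print((p[:2]-C)@EX,(p[:2]-C)@EY)"
```

```text
tool_pos: [0.6418, 0.262, 0.1212]
contact_force: [3.6, 1.2, 1.6]
tool_pos: [0.6145, 0.2462, 0.1265]
contact_force: [2.2, 1.7, 0.8]
-0.14 421 profile [(0.052, 0.134), (0.064, 0.136), (0.077, 0.136), (0.092, 0.138), (0.106, 0.137), (0.109, 0.104)]
0.1256257577883971 -0.000884661120903574
```

```bash

python3 -m inch '[[[-0.0101,0,0.001],[0,0,0],0],[[-0.0101,0,0.001],[0,0,0],0],[[-0.0101,0,0.001],[0,0,0],0],[[-0.0101,0,0.001],[0,0,0],0]]' |grep -E "pos|contact"
python3 -m inch '[[[-0.0101,0,0.001],[0,0,0],0],[[-0.0101,0,0.001],[0,0,0],0],[[0,0,0],[0,0,0],0]]' |grep -E "pos|contact"
python3 -c "
from h import *
lid((-.14,))
s,p,R=tool();print((p[:2]-C)@EX,(p[:2]-C)@EY)"
```

```text
tool_pos: [0.5804, 0.2263, 0.1342]
contact_force: [1.5, 1.3, 6.3]
tool_pos: [0.5617, 0.2159, 0.1367]
contact_force: [-0.5, -0.4, -0.1]
-0.14 654 profile [(0.016, 0.136), (0.035, 0.125), (0.054, 0.109), (0.064, 0.099), (0.074, 0.09), (0.084, 0.079)]
0.06511967785665818 -0.0006753782297890973
```

```bash

python3 -m inch '[[[0,0,-0.02],[0,0,0],0],[[0,0,-0.02],[0,0,0],0],[[0,0,-0.02],[0,0,0],0],[[0,0,0],[0,0,0],0],[[0,0,0],[0,0,0],0],[[0,0,0],[0,0,0],0],[[0,0,0],[0,0,0],0],[[0,0,0],[0,0,0],0]]' |grep -E "pos|contact"
python3 -c "
from h import *
lid((-.14,.12))
go(*(C),.2)"
```

```text
tool_pos: [0.5785, 0.2255, 0.194]
contact_force: [0.3, 0.9, 0.4]
-0.14 184 profile [(0.039, 0.087), (0.043, 0.087), (0.047, 0.087), (0.051, 0.086), (0.055, 0.086), (0.057, 0.082)]
0.12 1214 profile [(-0.069, 0.528), (-0.045, 0.093), (-0.022, 0.091), (0.003, 0.089), (0.027, 0.088), (0.05, 0.086)]
t 38.9 p [0.5787 0.2255 0.1943] yaw_y -59.81 tilt [-0.2568 -0.149 ] delta tool [-0.0819 -0.0008  0.0195] w -0.004
```

```bash

python3 -m inch '[[[0,0,-0.03],[0,0,0],0],[[0,0,0],[0,0,0],0],[[0,0,0],[0,0,0],0],[[0,0,0],[0,0,0],0],[[0,0,0],[0,0,0],0],[[0,0,0],[0,0,0],0]]' |grep -E "pos|contact"
python3 -c "
from h import *
lid((-.05,.12,.15))
im,_=manip.grab_frame('side');save('s8.png',cv2.resize(im[100:340,180:460],None,fx=2.5,fy=2.5))"
```

```text
tool_pos: [0.5863, 0.23, 0.2228]
contact_force: [1.0, -0.3, 0.6]
-0.05 1350 profile [(0.116, 0.517), (0.143, 0.513), (0.162, 0.511), (0.177, 0.505), (0.189, 0.496), (0.197, 0.483)]
0.12 1258 profile [(-0.07, 0.549), (-0.049, 0.088), (-0.031, 0.086), (-0.004, 0.086), (0.022, 0.086), (0.046, 0.085)]
0.15 930 profile [(-0.045, 0.085), (-0.025, 0.086), (-0.007, 0.086), (0.012, 0.086), (0.031, 0.086), (0.049, 0.085)]
```

View pics/s8.png

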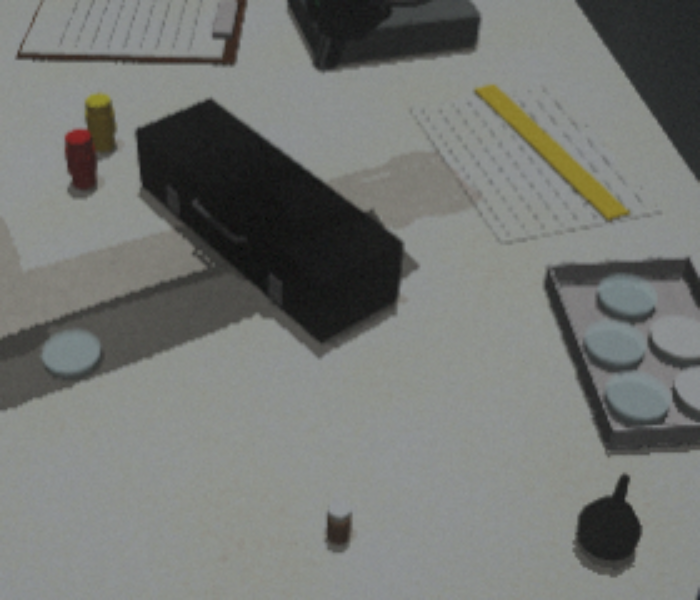

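The lid is shut and level at z≈0.086, and the vial stands at (339,525). The red and yellow tubes are untouched at (82,160) and (100,122). The tool is clear of everything, so I hand in.

```bash
python3 -c "
from plant import manip
print(manip.job_done())"
```

```text
the job is handed in; nothing more can be done
None
```

All four eyepieces are back in their wells, standing upright and stepping down in height from the tube to the ring. The lid is fully shut, the vial and the red and yellow tubes are untouched, and I handed the job in at about 40 s of the 125 s allowed (no verdict was returned).

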